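Step the glazing turntable to the blue vase and lock it

TASK

Unlock the glazing turntable by pressing the green key fully home so that the latched red key pops up, then work the lever by its black knob in full strokes, letting it come right back each time, until the blue vase stands in front of the brass pointer. Then press the red key so that it stays down and locks the table (the green one pops up), and leave the lever home and the other keys up. Do not press the yellow key, touch the vases, or push the turntable or ratchet wheel itself, and leave the jar and the mallet where they are.

Things in the scene. Friction and masses are not known exactly. Their poses are not given: they have to be found in the camera images.
- machine: Fixed green bench indexer, 470 mm wide and 290 mm deep, that carries keys, lever, ratchet wheel and turntable. Stands anywhere within some cm, turned up to 13 degrees. Origin at bench height near its middle; x = its back (away from the robot), y = its left, z up.
- key_red_top (a point): Centre of the top face of the red lock key, leftmost of three key caps (red, yellow, green from left to right as the robot sees them) in a row at 55 mm pitch on a dark steel housing at the unit's front right. Each cap is 60 mm front-to-back, 40 mm wide, 10 mm thick; a raised key's top is 86 mm above the bench, the housing's 60 mm. z up, y along the row from green to red.
- key_red (a joint): Red key, travel down in m: 0 up, 0.011 latched, 0.014 bottom stop. Latched at the start. Keys interlock: pressing one to the bottom (2 to 4 N, then a firm stop) makes the latched one pop up, and the pressed one stays latched when let go. A half press only releases the others. While down, red's plunger locks the ratchet wheel; it goes down only with the wheel on a notch (within 2 degrees).
- key_yellow_top (a point): Centre of the top face of the yellow key (between red and green); not needed in this job.
- key_yellow (a joint): Yellow key travel, m, as for red; up at the start.
- key_green_top (a point): Centre of the top face of the green step key, rightmost; when it is latched the red lock is out.
- key_green (a joint): Green key travel, m, as for red; up at the start.
- lever_knob (a point): Point on the axis of the upright black cylindrical knob (28 mm diameter, 60 mm tall, from 83 to 143 mm above the bench) at the end of the ochre lever; the point is at grasping height, 118 mm above the bench, 25 mm below the knob's top and 35 mm above the lever plate.
- lever_pivot (a point): On the lever's vertical pivot axis, at the height of lever_knob, 100 mm from it; x axis = the unit's back, y = its left. Just below the lever the toothed ratchet wheel (about 92 mm diameter) turns on the same axis.
- lever (a joint): Lever angle, rad: 0 at its spring-held home, growing clockwise seen from above (knob comes towards the robot) to a stop at 0.72. A full stroke to the stop (4 to 6 N at the knob) turns wheel and turntable one tooth, 36 degrees clockwise; coming back, the pawl clicks over the next tooth. A stroke under 0.69 leaves the wheel off its notch. Let go, it springs home (1 to 2 N at the knob).
- ratchet: Steel ratchet wheel with 10 teeth under the lever; origin on its axis at bench height. Not to be turned by hand.
- turntable: Round aluminium turntable, 240 mm diameter, with 10 open bays (centres on a 92 mm radius, parted by fins 15 mm high, low outer rim 10 mm high), at the unit's left; belt-driven 1:1 by the ratchet wheel, same direction (clockwise seen from above). Origin: centre of its underside, on its axis; top is 12 mm higher, 44 mm above the bench.
- mark (a point): The bay centre, on the turntable's top, directly in front of the fixed brass pointer (the side nearest the robot), 92 mm from the turntable's axis; x axis = the unit's back.
- vase_blue: Blue vase, 50 mm diameter, 82 mm tall, 100 to 210 g, standing loose, with 3 to 5 mm of play, in the bay of the turntable 2, 3 or 4 teeth before the pointer (order of the vases varies). Origin: centre of its underside.
- vase_white: White vase, same shape, in another of these bays. Origin: centre of its underside.
- vase_clay: Terracotta vase, same shape, in another of these bays. Origin: centre of its underside.
- glaze_jar: Amber glass jar with white cap, 72 mm diameter, 110 mm tall, standing on the bench to the right; bystander. Origin: centre of its underside.
- mallet: Wooden mallet lying on the bench to the left, 210 mm long; bystander. Origin: on the bench below the handle.
There are look-alikes about, which are no part of the job. Of the things that look like the vase_blue, the middle-sized one is meant.

How it is judged:
By the outcome, as a careful person would: the job done as asked, in the order asked, and still so for the second after the job is handed in, with the robot touching nothing.
It also fails if it takes over 67 s, if anything falls off the work surface, if the arm or the gripper's body presses on something with over 40 N, if the wrist force passes 120 N, or if a joint passes its speed limit or range.

ROBOT

A 7-joint arm with a two-finger parallel gripper is mounted at the origin on the work surface. World frame = base frame: x ahead of the robot, y to its left, z up, the work surface at z = 0. Lengths are in m, angles in rad, forces in N, time in s.
With the tool pointing down it reaches from about 0.425 to 0.95 m from the base axis. Payload 4.7 kg.
Tool frame: the origin (TCP) lies on the centre line of the jaws, within the pads' length; the fingertips stand robot.nose_length ahead of it and the grasp point (between the pads) lies 8 mm behind it (robot.nose_length is the distance from the TCP to the fingertips, in m); z points along the fingers, y is the line along which they close (so a half turn about z gives the same grasp; the last joint's range is limited). The gripper opens to 85 mm and grips with 20 to 120 N. Pads are 22 mm wide; open, the fingers measure 114 mm over their backs; the gripper's body (76 mm by 85 mm) begins 54 mm behind the grasp point. The pads swing forward as they close: fully open they stand 13 mm farther back than shut.
Start: joints at [-1.172, 0.469, -0.049, 1.532, 0.024, 1.141, -0.082], TCP at [0.28, 0.614, 0.242] pointing down, gripper open.
Joint ranges: [-2.59, 2.59], [-0.33, 1.99], [-1.39, 1.29], [0.1, 2.45], [-1.04, 4.18], [0.21, 1.99], [-2.66, 2.66]. Speed limits (rad/s): [2.57, 2.57, 3.14, 3.14, 3.14, 3.14, 3.14].

INTERFACE

Orientations are given as [roll, pitch, yaw] about the fixed x, y, z axes, in that order (R = Rz(yaw) Ry(pitch) Rx(roll)).
In Python, from plant import robot gives the robot as it stands. Calls block until the motion is done:
- robot.goto(position, orientation): joint-space move of the TCP to a pose.
- robot.move_straight(position, vel=0.15, attitude=None, contact_N=None): straight line of the TCP; attitude=None keeps the orientation; vel is the mean speed in m/s. With contact_N (N) it stops when the force on the tool has changed by that much, and returns True; else False.
- robot.move_joints(angles): joint-space move.
- robot.grip(opening, strength=None): opening from 0.0 (shut) to 1.0 (fully open); strength is the grip in N (None keeps the last); returns when the fingers have stopped.
- robot.sleep(seconds).
- robot.inverse_kinematics(position, orientation): joint angles nearest the present ones, or None.
- robot.sense(): the state.
- robot.grab_frame(name): name is "scene" or "top" or "wrist"; returns a dict with "image" (420x560x3 uint8, red, green, blue), "range_z" (420x560 float32, m along the optical axis (not along the pixel's ray), 0 where there is no reading), "fx", "fy", "cx", "cy" (pixels), "R" (3x3) and "t" (3): a world point X has camera coordinates R X + t. Camera axes: x right, y down, z forward; pixel columns grow to the right and rows downward; lengths in m; the calibration is good to about 2 mm. A picture is of the moment at which its call begins.
A pose or a line that the arm cannot do raises robot.IKError and nothing moves.
- robot.close_job(): hands the job in; it is judged then, once.
The state is a dict: "t": time; "joint_pos": joint angles; "joint_velocities": joint speeds; "effort": joint torques, N m; "tcp_pos": TCP position; "tcp_rot": TCP orientation; "wrist_force": force on the tool from outside, world axes, zero at the start; "torque": the same for the moment, N m; "opening": opening from 0.0 (shut) to 1.0 (fully open); "gripper_force": force on a finger pad.
Only numpy, scipy, OpenCV 4.12 (cv2) and the standard library are available. Lean on these libraries where they do the work, as an engineer would, in place of code of your own. Each camera call takes 0.05 s, during which the arm holds its last target. There are 200 camera calls.

## Working session

There is one attempt and no reset: what is moved stays moved. The work goes in short steps, each a Python script; the robot and the scene stay as the last script left them, time stands still between calls to the robot, and variables do not carry over. Pictures are saved under pics/ and viewed, at most 10 in all, crops included, and the job is handed in when it is done.

```bash
mkdir -p pics; ls; python3 - <<'E'
from plant import robot
import cv2,numpy as np,pickle
d={}
for n in("top","scene"):
    f=robot.grab_frame(n);d[n]=f
    cv2.imwrite(f"pics/{n}0.png",f["image"][:,:,::-1]); print(n,f["fx"],f["cx"],f["cy"],f["R"].tolist(),f["t"])
pickle.dump(d,open("f0.pkl","wb"))
s=robot.sense();print(s,robot.nose_length)
E
```

```text
pics
top 410.6950081098957 275.5231783467989 216.79965015172206 [[-0.013008130860308723, -0.9999139486106138, -0.0016982065397802386], [-0.9968090515110133, 0.013101467616674939, -0.07874050020163349], [0.07875597347017757, 0.0006685209195591208, -0.9968937003123977]] [0.05329179 0.63573932 1.20007585]
scene 546.9080994531756 277.3184764494651 205.80542122724728 [[0.7386400640043986, 0.6740818457039623, 0.004951882462002668], [0.5054387655714208, -0.548955248832578, -0.6657174994220901], [-0.4460297188587506, 0.4942284897408303, -0.7461874361199616]] [-0.50291817 -0.23332822  1.92559162]
{'t': 0.1, 'joint_pos': array([-1.17191375,  0.46937558, -0.04862304,  1.5335423 ,  0.0240979 ,
        1.1409819 , -0.08228154]), 'joint_velocities': array([-4.88833392e-04, -4.01132056e-03, -4.99090290e-04, -3.67601573e-03,
       -1.62284353e-03,  2.11773133e-03, -8.87173186e-05]), 'effort': array([ 2.87276225e-04, -5.11514282e+01, -4.71043994e-02, -2.38388193e+01,
        1.08368343e-02,  4.32681176e-03, -2.91528022e-05]), 'tcp_pos': array([0.27979504, 0.61374636, 0.24137006]), 'tcp_rot': array([-3.13987147e+00,  4.32277610e-05,  2.71388107e+00]), 'wrist_force': array([-0.59592613,  0.02960016,  0.13841681]), 'torque': array([ 0.01741287,  0.0025441 , -0.00928711]), 'gripper_force': 0.0, 'opening': 0.9972950000413926} 0.011
```

View pics/top0.png

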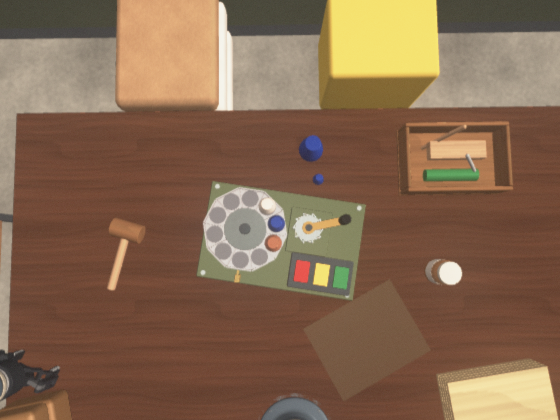

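View pics/scene0.png

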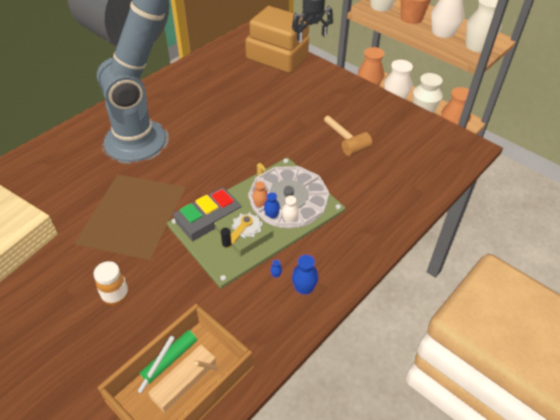

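The scene shows three blue vase-like things in the top view: a large one on the bench (312,148), a tiny one (318,179) and the middle-sized one on the turntable (277,223). I choose the turntable one, since it stands in a bay. Red, yellow and green keys are at (302,271), (321,275) and (341,278), the knob at (345,219), the pivot at (309,228) and the pointer at (237,277).

```bash
cat > h.py <<'E'
import numpy as np,cv2
def pts(f):
    z=f["range_z"];v,u=np.mgrid[:z.shape[0],:z.shape[1]]
    c=np.stack([(u-f["cx"])/f["fx"]*z,(v-f["cy"])/f["fy"]*z,z],-1)
    return (c-f["t"])@f["R"]     # R^T (c-t)
def blobs(f,roi,cond):
    """roi u0,v0,u1,v1; cond(h,s,v,P)->mask ; largest component's world points and pixel mean"""
    P=pts(f);h=cv2.cvtColor(f["image"],cv2.COLOR_RGB2HSV).astype(int)
    m=cond(h[...,0],h[...,1],h[...,2],P)&(f["range_z"]>0)
    k=np.zeros_like(m);k[roi[1]:roi[3],roi[0]:roi[2]]=1;m&=k
    n,l,st,c=cv2.connectedComponentsWithStats(m.astype(np.uint8))
    i=1+st[1:,4].argmax();return P[l==i],c[i]
E
python3 - <<'E'
import pickle,numpy as np,cv2
from h import *
f=pickle.load(open("f0.pkl","rb"))["top"]
r=(190,175,370,305)
C=dict(red=((285,255,315,285),lambda h,s,v,P:((h<5)|(h>175))&(s>180)&(v>100)),
 yel=((305,255,335,290),lambda h,s,v,P:(abs(h-27)<6)&(s>150)&(v>150)),
 grn=((328,260,355,295),lambda h,s,v,P:(abs(h-65)<15)&(s>140)),
 knob=((335,205,360,235),lambda h,s,v,P:(v<60)&(P[...,2]>.12)),
 blue=((260,210,290,235),lambda h,s,v,P:(abs(h-118)<12)&(s>130)),
 clay=((262,233,290,252),lambda h,s,v,P:(h<14)&(s>110)),
 white=((255,190,280,216),lambda h,s,v,P:(P[...,2]>.07)),
 pointer=((228,268,246,288),lambda h,s,v,P:(abs(h-20)<8)&(s>130)&(v>120)))
for n,(r,c) in C.items():
    p,uv=blobs(f,r,c); print(n,len(p),uv.round(1),p.mean(0).round(4),"zmed/max",np.median(p[:,2]).round(4),p[:,2].max().round(4),np.ptp(p,axis=0).round(3))
P=pts(f)
m=np.zeros(P.shape[:2],bool);m[180:278,198:292]=1
m&=(P[...,2]>.036)&(P[...,2]<.066)
q=P[m][:,:2]; (c,rad)=cv2.minEnclosingCircle(q.astype(np.float32));print("table",c,rad,len(q))
m[:]=0;m[175:305,190:372]=1;m&=(P[...,2]>.004); 
rr=cv2.minAreaRect(P[m][:,:2].astype(np.float32));print("unit",rr)
cv2.imwrite("pics/crop0.png",cv2.resize(f["image"][140:305,190:370,::-1],None,fx=4,fy=3.6,interpolation=cv2.INTER_CUBIC))
E
```

```text
Traceback (most recent call last):
  File "h.py", line 12, in blobs
    i=1+st[1:,4].argmax();return P[l==i],c[i]
        ~~~~~~~~~~~~~~~^^
ValueError: attempt to get argmax of an empty sequence
```

```bash
cat > m.py <<'E'
import pickle,numpy as np,cv2
from h import *
f=pickle.load(open("f0.pkl","rb"))["top"]
P=pts(f);hs=cv2.cvtColor(f["image"],cv2.COLOR_RGB2HSV)
for u,v in((302,271),(321,275),(341,278),(345,219),(277,223),(274,243),(268,206),(237,277),(309,228)):print((u,v),f["image"][v,u],hs[v,u],f["range_z"][v,u],P[v,u].round(3))
C=dict(red=((285,255,315,285),lambda h,s,v,P:((h<5)|(h>175))&(s>180)&(v>100)),
 yel=((305,255,335,290),lambda h,s,v,P:(abs(h-27)<6)&(s>150)&(v>150)),
 grn=((328,260,355,295),lambda h,s,v,P:(abs(h-65)<15)&(s>140)),
 knob=((335,205,360,235),lambda h,s,v,P:(v<60)&(P[...,2]>.12)),
 blue=((260,210,290,235),lambda h,s,v,P:(abs(h-118)<12)&(s>130)),
 clay=((262,233,290,252),lambda h,s,v,P:(h<14)&(s>110)),
 white=((255,190,280,216),lambda h,s,v,P:(P[...,2]>.07)),
 pointer=((228,268,246,288),lambda h,s,v,P:(abs(h-20)<8)&(s>130)&(v>120)))
for n,(r,c) in C.items():
    try:p,uv=blobs(f,r,c)
    except ValueError:print(n,"none");continue
    print(n,len(p),uv.round(1),p.mean(0).round(4),"zmed/max",np.median(p[:,2]).round(4),p[:,2].max().round(4),np.ptp(p,axis=0).round(3))
m=np.zeros(P.shape[:2],bool);m[180:278,198:292]=1
m&=(P[...,2]>.036)&(P[...,2]<.066)
q=P[m][:,:2]
if len(q):print("table",cv2.minEnclosingCircle(q.astype(np.float32)),len(q))
m[:]=0;m[175:305,190:372]=1;m&=(P[...,2]>.004)
if m.any():print("unit",cv2.minAreaRect(P[m][:,:2].astype(np.float32)))
cv2.imwrite("pics/crop0.png",cv2.resize(f["image"][140:305,190:370,::-1],None,fx=4,fy=3.6,interpolation=cv2.INTER_CUBIC))
E
python3 m.py
```

```text
(302, 271) [232  86  79] [  1 168 232] 1.16228 [ 0.478 -0.028  0.076]
(321, 275) [245 229 120] [ 26 130 245] 1.1508389 [ 0.466 -0.08   0.086]
(341, 278) [102 171 104] [ 61 103 171] 1.1518109 [ 0.457 -0.136  0.084]
(345, 219) [71 65 58] [16 47 71] 1.1066934 [ 0.619 -0.142  0.142]
(277, 223) [ 84  97 169] [115 128 169] 1.1234032 [0.611 0.041 0.125]
(274, 243) [207 130  98] [  9 134 207] 1.1214396 [0.557 0.05  0.123]
(268, 206) [246 241 230] [ 21  17 246] 0.0 [0.54  0.044 1.246]
(237, 277) [213 176 107] [ 20 127 213] 1.1697869 [0.463 0.157 0.067]
(309, 228) [106 105 101] [ 24  12 106] 1.1569723 [ 0.598 -0.049  0.09 ]
red none
yel none
grn none
knob none
blue 1 [281. 222.] [0.6139 0.0301 0.1265] zmed/max 0.1265 0.1265 [0. 0. 0.]
clay 165 [273.6 242.5] [0.5584 0.0511 0.1136] zmed/max 0.1229 0.132 [0.039 0.037 0.048]
white 229 [266.8 205.1] [0.6629 0.0687 0.106 ] zmed/max 0.0997 0.1309 [0.046 0.046 0.057]
pointer 1 [236. 276.] [0.4651 0.1602 0.0626] zmed/max 0.0626 0.0626 [0. 0. 0.]
table ((0.5759373903274536, 0.1107320785522461), 0.15840640664100647) 4811
unit ((0.5713980793952942, 0.030446171760559082), (0.5502708554267883, 0.38936716318130493), 89.22117614746094)
```

View pics/crop0.png

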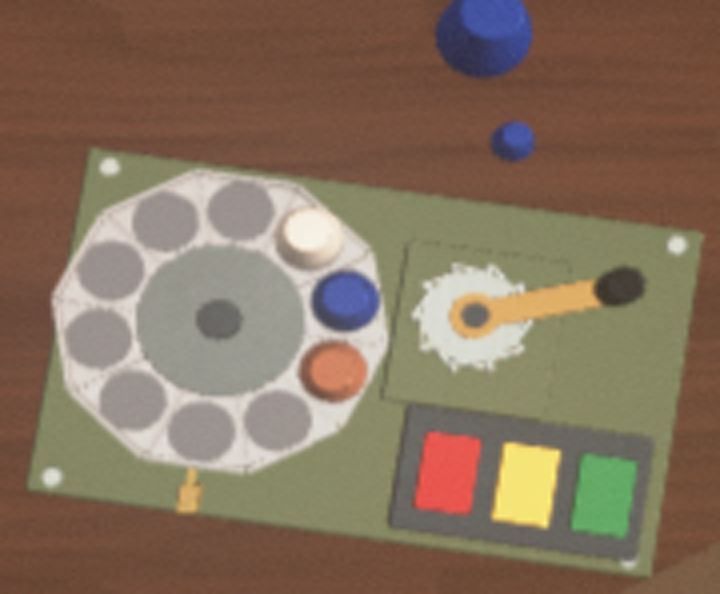

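The crop confirms it. The blue middle-sized vase stands in a bay (crop 345,300), with terracotta below it (335,370) and white above (310,238). The pointer bay is (200,430), then an empty one (278,420), terracotta at 2, blue at 3. So it needs 3 strokes.

```bash
cat > m2.py <<'E'
import pickle,numpy as np,cv2
from h import *
f=pickle.load(open("f0.pkl","rb"))["top"]
C=dict(red=((285,255,315,290),lambda h,s,v,P:((h<8)|(h>172))&(s>130)&(v>130)),
 yel=((305,255,337,292),lambda h,s,v,P:(abs(h-26)<7)&(s>85)&(v>170)),
 grn=((328,260,358,297),lambda h,s,v,P:(abs(h-62)<12)&(s>75)&(v>110)),
 knob=((330,205,365,240),lambda h,s,v,P:(P[...,2]>.13)&(P[...,2]<.155)),
 blue=((262,210,292,236),lambda h,s,v,P:(abs(h-115)<12)&(s>90)&(P[...,2]>.07)),
 pointer=((226,266,248,290),lambda h,s,v,P:(abs(h-20)<6)&(s>100)&(v>150)),
 hub=((235,218,256,240),lambda h,s,v,P:(v<125)),
 pivot=((300,218,318,237),lambda h,s,v,P:(v<125)&(P[...,2]>.07)))
for n,(r,c) in C.items():
    try:p,uv=blobs(f,r,c)
    except ValueError:print(n,"none");continue
    print(n,len(p),uv.round(1),p.mean(0).round(4),"zmed",np.median(p[:,2]).round(4),np.ptp(p,axis=0).round(3),"rectang",round(cv2.minAreaRect(p[:,:2].astype(np.float32))[2],1))
def ray(u,v,z):
    d=f["R"].T@np.array([(u-f["cx"])/f["fx"],(v-f["cy"])/f["fy"],1]);o=-f["R"].T@f["t"]
    return (o+d*(z-o[2])/d[2])[:2].round(4)
hsv=cv2.cvtColor(f["image"],cv2.COLOR_RGB2HSV).astype(int)
# screws/corners of plate (crop px -> image px)
cr=lambda a,b:(190+(a-1.5)/4,140+(b-1.3)/3.6)
for a,b in((92,150),(702,233),(650,576),(28,489)):print("corner",ray(*cr(a,b),.01))
print("pivot",ray(*cr(475,316),.09),"knobtop",ray(*cr(621,286),.143),"hub",ray(*cr(219,319),.06))
E
python3 m2.py
```

```text
red 301 [301.4 271. ] [ 0.4775 -0.0264  0.0748] zmed 0.0751 [0.063 0.043 0.024] rectang 82.4
yel 314 [321.1 274.3] [ 0.4682 -0.0808  0.0845] zmed 0.0857 [0.067 0.05  0.035] rectang 79.8
grn 300 [340.5 277.2] [ 0.4595 -0.1349  0.0852] zmed 0.0855 [0.064 0.047 0.038] rectang 80.0
knob 86 [345.5 218.4] [ 0.6204 -0.1438  0.1414] zmed 0.1419 [0.025 0.025 0.016] rectang 0.7
blue 138 [277.1 222.2] [0.6141 0.0406 0.1162] zmed 0.1239 [0.036 0.034 0.045] rectang 89.4
pointer 57 [237. 277.] [0.4617 0.158  0.0556] zmed 0.0622 [0.039 0.018 0.065] rectang 79.5
hub 97 [244.1 228.4] [0.6005 0.1354 0.0726] zmed 0.0736 [0.029 0.031 0.029] rectang 85.4
pivot 28 [308.5 227.2] [ 0.6005 -0.0474  0.0927] zmed 0.0925 [0.014 0.014 0.007] rectang 43.8
corner [0.7484 0.2349]
corner [ 0.6718 -0.2266]
corner [ 0.3877 -0.1794]
corner [0.4649 0.283 ]
pivot [ 0.6    -0.0473] knobtop [ 0.6184 -0.1418] hub [0.6016 0.1355]
```

```bash
cat > g.py <<'E'
import numpy as np
from plant import robot
N=robot.nose_length; YAW=-0.164
RED,YEL,GRN=[np.array(p) for p in((.4775,-.0264),(.4682,-.0808),(.4595,-.1349))]
PIV=np.array((.6003,-.0474)); KN=np.array((.6200,-.1435))
H0=np.arctan2(*(KN-PIV)[::-1])
O=lambda y:[np.pi,0,y]
KO=O(YAW+np.pi/2)
def press(p):
    c=robot.move_straight([*p,.092+N],vel=.15)
    c=robot.move_straight([*p,.066+N],vel=.03,contact_N=12)
    s=robot.sense();print("press",c,"tipz",(s["tcp_pos"][2]-N).round(4),s["wrist_force"].round(1),"t",s["t"])
    robot.sleep(.15)
    robot.move_straight([*p,.13+N],vel=.15)
def knob(a,r=.1): # lever angle -> knob xy, tool yaw
    h=H0-a;return PIV+r*np.array([np.cos(h),np.sin(h)]),h+np.pi
E
python3 - <<'E'
from g import *
print(np.degrees(H0),np.hypot(*(KN-PIV)))
for p,o in(([*GRN,.25],KO),([*KN,.108],O(knob(0)[1])),([*knob(.72)[0],.108],O(knob(.72)[1]))):print(robot.inverse_kinematics(p,o))
robot.grip(0.0)
robot.goto([*GRN,.25],KO)
robot.move_straight([*GRN,.13],vel=.25)
s=robot.sense();print(s["opening"],s["tcp_pos"],s["tcp_rot"],s["t"])
press(GRN)
import pickle
f=robot.grab_frame("top");pickle.dump(f,open("f1.pkl","wb"))
w=robot.grab_frame("wrist")
import cv2
cv2.imwrite("pics/a1.png",np.hstack([cv2.resize(f["image"][180:300,200:360],(400,300)),cv2.resize(w["image"],(400,300))])[:,:,::-1])
E
```

```text
-78.41515985781798 0.09809841996688835
[-0.51390741  0.16039014  0.80917902  2.00759211 -0.1354855   1.02690315
  0.19524345]
[-0.21382995  0.59133269  0.53237473  1.77802075 -0.3774999   0.87519208
  0.69207746]
[-0.33716506  0.52361095  0.67328638  1.95093445 -0.44182185  0.81711578
  0.06256942]
0.0021388492803880517 [ 0.46028496 -0.1352101   0.13064026] [3.14056142e+00 5.29853307e-04 1.40688663e+00] 4.2167
press True tipz 0.0792 [0.6 0.1 0.6] t 5.0833
```

View pics/a1.png

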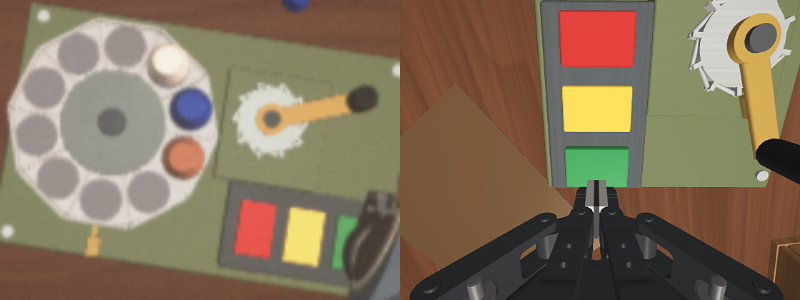

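The wrist view shows the closed fingers over the green key at (597,170); red is at (597,38) and yellow at (597,108). The press stopped early at a tip height of 79 mm, so I'll check the key heights by depth and press again.

```bash
cat >> g.py <<'E'
from h import pts
def heights(pr=True):
    P=pts(robot.grab_frame("wrist")); d={}
    for n,p in(("red",RED),("yel",YEL),("grn",GRN)):
        e=(P[...,:2]-p)@np.array([[np.cos(YAW),-np.sin(YAW)],[np.sin(YAW),np.cos(YAW)]])
        m=(abs(e[...,0])<.024)&(abs(e[...,1])<.014)&(P[...,2]<.1)&(P[...,2]>.055)
        d[n]=(int(m.sum()),round(float(np.median(P[...,2][m])),4) if m.any() else None)
    if pr:print("heights",d)
    return d
E
python3 - <<'E'
from g import *
heights()
p=GRN
robot.move_straight([*p,.092+N],vel=.15)
f0=robot.sense()["wrist_force"]
for z in (.086,.082,.079,.077,.075,.073,.071,.069,.067):
    c=robot.move_straight([*p,z+N],vel=.03,contact_N=25)
    s=robot.sense();print(z,c,(s["tcp_pos"][2]-N).round(4),(s["wrist_force"]-f0).round(1))
    if c or s["wrist_force"][2]-f0[2]>12:break
robot.move_straight([*p,.13+N],vel=.15)
heights();print(robot.sense()["t"])
E
```

```text
heights {'red': (4752, 0.0859), 'yel': (3570, 0.0859), 'grn': (2660, 0.0859)}
0.086 False 0.0863 [-0.9  0.2 -0.9]
0.082 False 0.0821 [-0.  -0.4  0.4]
0.079 False 0.0789 [-0.2 -0.3  1.3]
0.077 False 0.0767 [-0.5  0.  -0.4]
0.075 False 0.075 [0.2 0.5 0.9]
0.073 False 0.073 [-0.1  0.5  2.5]
0.071 False 0.0719 [-3.4  0.4 12.5]
heights {'red': (4712, 0.0858), 'yel': (3562, 0.0859), 'grn': (2508, 0.0753)}
8.7417
```

Red popped up and green is latched (0.075). Next is the lever, checking the knob with the wrist camera first.

```bash
python3 - <<'E'
from g import *
s=robot.sense()["tcp_pos"]
robot.move_straight([s[0],s[1],.22],vel=.25)
k,y=knob(0)
robot.goto([*k,.22],O(y)); robot.grip(.55)
P=pts(robot.grab_frame("wrist"))
m=(np.hypot(*(P[...,:2]-KN).transpose(2,0,1))<.03)&(P[...,2]>.13)&(P[...,2]<.155)
q=P[m];print(len(q))
if len(q):
    import cv2
    print(q.mean(0),np.ptp(q,axis=0),np.median(q[:,2]),cv2.minEnclosingCircle(q[:,:2].astype(np.float32)))
m=(np.hypot(*(P[...,:2]-PIV).transpose(2,0,1))<.03)&(P[...,2]>.088)&(P[...,2]<.11)
print(len(P[m]),P[m].mean(0) if m.any() else "")
s=robot.sense();print(s["opening"],s["tcp_pos"],s["t"])
w=robot.grab_frame("wrist");cv2.imwrite("pics/w2.png",w["image"][:,:,::-1])
E
```

```text
1078
[ 0.618694   -0.14256852  0.14155881] [0.02753825 0.02709343 0.01466848] 0.14236185085650746 ((0.619018018245697, -0.14475266635417938), 0.014172840863466263)
589 [ 0.59984719 -0.04667466  0.09230487]
0.5468872792613534 [ 0.62031141 -0.14526135  0.22023424] 10.4583
```

View pics/w2.png

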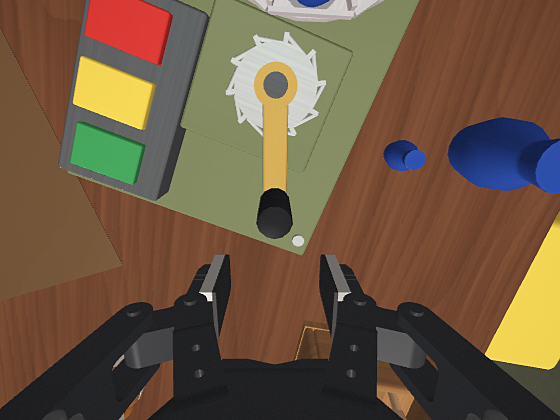

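The knob sits at (275,212) and is centred between the open fingers; wrist depth gives (0.619,-0.1447), 99.8 mm from the pivot. I'll descend and make the first stroke.

```bash
cat >> g.py <<'E'
PIV=np.array((.5999,-.0467)); KN=np.array((.6190,-.1447)); H0=np.arctan2(*(KN-PIV)[::-1]); ZK=.110
def tang(a): # direction of growing lever angle
    h=H0-a;return np.array([np.sin(h),-np.cos(h)])
def step(a,vel=.12):
    k,y=knob(a);robot.move_straight([*k,ZK],vel=vel,attitude=O(y))
    s=robot.sense();p=s["tcp_pos"][:2]-PIV
    return s,-(np.arctan2(p[1],p[0])-H0),s["wrist_force"][:2]@tang(a)
def stroke():
    for a in(.18,.36,.54,.66):s,b,F=step(a)
    for a in np.arange(.70,.90,.02):
        s,b,F=step(a,.05);print(f"a {a:.2f} at {b:.3f} F {F:.1f}")
        if F<-14:break
    robot.sleep(.1)
    for a in(.54,.36,.18,.0):s,b,F=step(a)
    print(f"back {b:.3f} F {F:.1f} t {s['t']:.1f}")
E
python3 - <<'E'
from g import *
robot.move_straight([*KN,ZK],vel=.15,attitude=O(knob(0)[1]))
robot.grip(.38)
s=robot.sense();print(s["opening"],s["gripper_force"],s["wrist_force"],s["tcp_pos"],s["t"])
stroke()
f=robot.grab_frame("top")
import cv2;cv2.imwrite("pics/a3.png",cv2.resize(f["image"][180:300,200:360],(800,600))[:,:,::-1])
E
```

```text
0.38138484984313836 0.0 [ 0.55370809 -0.39857768 -0.12659712] [ 0.61938487 -0.1447127   0.1107213 ] 11.6833
a 0.70 at 0.692 F -2.5
a 0.72 at 0.715 F -3.2
a 0.74 at 0.735 F -4.2
a 0.76 at 0.736 F -10.4
a 0.78 at 0.737 F -16.4
back 0.013 F -0.5 t 15.7
```

View pics/a3.png

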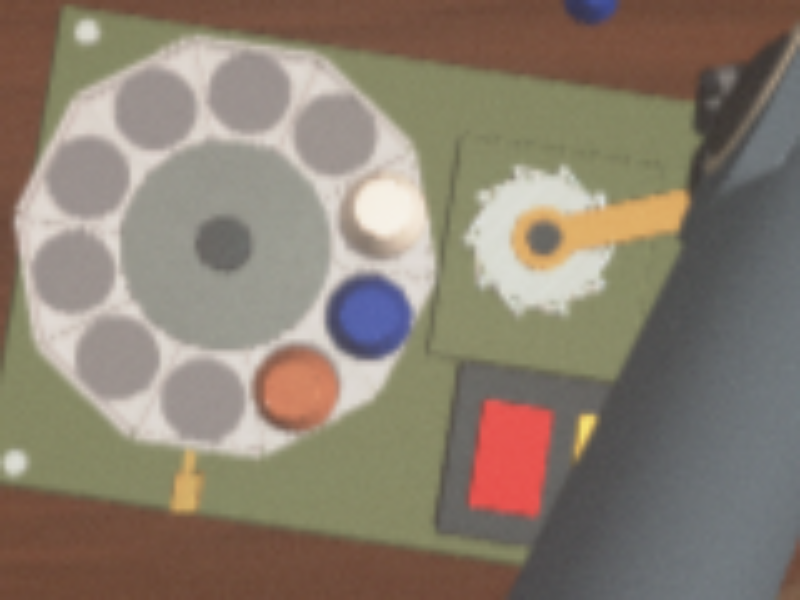

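One tooth moved: blue is now at (370,317), 2 bays before the pointer bay at (203,400). The stop was clearly felt at 0.737, with -16 N. Two more strokes, returning slightly past home.

```bash
sed -i 's/(.54,.36,.18,.0):/(.54,.36,.18,.0,-.015):/' g.py; python3 - <<'E'
from g import *
import cv2
step(-.015)
def shot():
    return cv2.resize(robot.grab_frame("top")["image"][180:300,200:320],(400,400))[:,:,::-1]
stroke();a=shot()
stroke()
robot.grip(.55)
robot.move_straight([*KN,.22],vel=.2)
cv2.imwrite("pics/a4.png",np.hstack([a,shot()]));print(robot.sense()["t"])
E
```

```text
a 0.70 at 0.691 F -2.9
a 0.72 at 0.715 F -3.4
a 0.74 at 0.736 F -5.0
a 0.76 at 0.736 F -10.5
a 0.78 at 0.737 F -16.9
back -0.008 F -0.3 t 20.3
a 0.70 at 0.691 F -3.5
a 0.72 at 0.715 F -4.2
a 0.74 at 0.736 F -4.8
a 0.76 at 0.736 F -10.7
a 0.78 at 0.737 F -16.0
back -0.008 F 0.1 t 24.6
25.6167
```

View pics/a4.png

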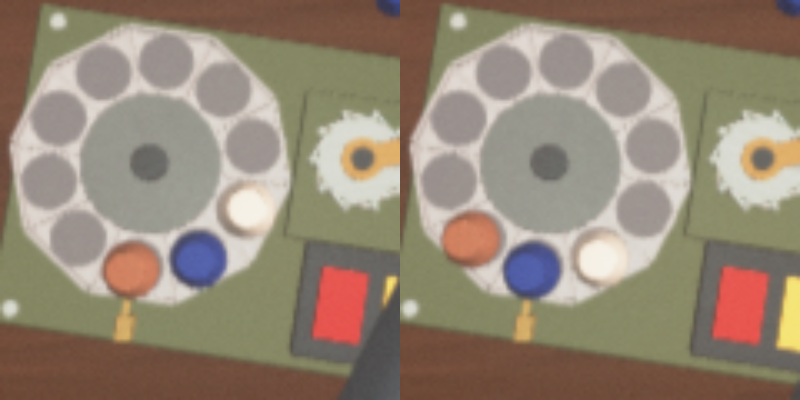

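In the right panel blue (532,268) stands in front of the pointer (526,315). Now the red key.

```bash
python3 - <<'E'
from g import *
import cv2
robot.grip(0.0)
robot.goto([*RED,.22],KO)
robot.move_straight([*RED,.13],vel=.2); heights()
p=RED
robot.move_straight([*p,.092+N],vel=.15)
f0=robot.sense()["wrist_force"]
for z in (.086,.082,.079,.077,.075,.073,.071,.069,.067):
    c=robot.move_straight([*p,z+N],vel=.03,contact_N=25)
    s=robot.sense();F=(s["wrist_force"]-f0)[2];print(z,c,(s["tcp_pos"][2]-N).round(4),F.round(1))
    if c or F>12:break
robot.move_straight([*p,.22],vel=.2)
robot.goto([.43,-.2,.28],KO)
f=robot.grab_frame("top");P=pts(f)
heights()
k=(np.hypot(*(P[...,:2]-KN).transpose(2,0,1))<.03)&(P[...,2]>.13)&(P[...,2]<.155)
print("knob",P[k].mean(0) if k.any() else None)
cv2.imwrite("pics/a5.png",np.hstack([cv2.resize(f["image"][180:300,200:360],(400,300)),cv2.resize(robot.grab_frame("wrist")["image"],(400,300))])[:,:,::-1])
print(robot.sense()["t"])
E
```

```text
heights {'red': (2796, 0.0859), 'yel': (11, 0.0598), 'grn': (167, 0.0753)}
0.086 False 0.0862 -0.2
0.082 False 0.0821 1.6
0.079 False 0.0789 1.6
0.077 False 0.0767 0.8
0.075 False 0.075 2.8
0.073 False 0.073 1.9
0.071 False 0.072 13.0
heights {'red': (1170, 0.0752), 'yel': (1494, 0.0858), 'grn': (1247, 0.0859)}
knob [ 0.62017893 -0.14375169  0.14178348]
31.5333
```

View pics/a5.png

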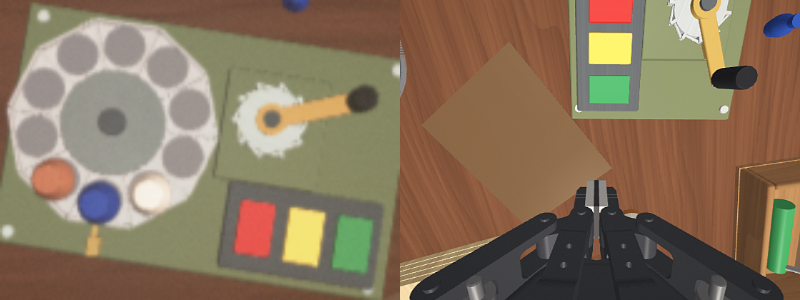

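Blue (99,203) is at the pointer (94,240). Red is latched, yellow and green are up, and the lever is home (362,98).

```bash
python3 -c "
from plant import robot
print(robot.close_job())"
```

```text
the job is handed in; nothing more can be done
None
```

The job is handed in: the last check showed the blue vase at the pointer, red latched, green and yellow up and the lever home at 31.5 s. My first green press stopped about halfway, which already popped red up, so I pressed green fully home before working the lever.

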